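# Brake lever check at the box maker's bench

### The arm

A 6-joint arm with a two-finger parallel gripper is mounted at the origin on the work surface. World frame = base frame: x ahead of the robot, y to its left, z up, the work surface at z = 0. Lengths are in m, angles in rad, forces in N, time in s.
With the tool pointing down it reaches from about 0.35 to 0.725 m from the base axis. Payload 6 kg.
Tool frame: the origin (TCP) lies on the centre line of the jaws, within the pads' length; the fingertips stand 22 mm ahead of it and the grasp point (between the pads) lies 3 mm ahead of it; z points along the fingers, y is the line along which they close (so a half turn about z gives the same grasp; the last joint's range is limited). The gripper opens to 85 mm and grips with 20 to 120 N. Pads are 22 mm wide; open, the fingers measure 114 mm over their backs; the gripper's body (76 mm by 85 mm) begins 54 mm behind the grasp point. The pads swing forward as they close: fully open they stand 13 mm farther back than shut.
Start: joints at [-0.873, 0.04, 0.085, 0, -1.615, -0.334], TCP at [0.214, -0.561, 0.253] pointing down, gripper open.
Joint ranges: [-2.56, 2.56], [-1.29, 2.01], [-1.08, 1.49], [-3.29, 1.98], [-2.81, -0.18], [-2.99, 2.99]. Speed limits (rad/s): [2.57, 2.57, 3.01, 3.14, 3.14, 3.14].

### API

Orientations are given as a rotation vector (axis times angle).
In Python, from plant import manip gives the robot as it stands.
- The arm moves only by the shell command python3 -m creep 'ROWS' [OPENING] [FORCE]. ROWS is JSON, a list of rows, each an object with "dp": the shift along the tool's x, y, z in mm, a list of three; "yaw": the turn about the tool's z in rad. A call has 1 to 5 rows; each row is the pose to reach, as a shift and turn from the pose commanded when the call began, along the tool's axes at that moment; what a row does not reach only later rows make up. A row lasts 1/12 s, in which the tool goes at most 41.7 mm and 7.16 degrees, less where a joint would pass 70% of its speed; a pose out of reach is approached as far as the arm can. A call with a gripper value outside its range is refused whole. OPENING is the gripper's target within -1 to 1 (fully open at 1, half-way at 0, shut at -1), set as the call begins (- or left out, the last holds). The fingers move at their own pace and stop on an object; FORCE is the grip in N (left out, the last holds). Time passes only in rows, so rows that repeat a pose let the fingers close. It gives the time, the measured TCP pose, the force, the opening and the grip force at its end, in the units of the state.
- manip.state(): the state, without advancing time (a new reading comes with each control period).
- manip.read_camera(name): name is "side" or "top"; returns a dict with "image" (384x512x3 uint8, blue, green, red), "range_z" (384x512 float32, m along the optical axis (not along the pixel's ray), 0 where there is no reading), "mtx" (3x3 intrinsics, pixels), "rvec" (rotation vector, rad) and "tvec" (3), from world to camera coordinates, as OpenCV has them. Camera axes: x right, y down, z forward; pixel columns grow to the right and rows downward; lengths in m; the calibration is good to about 2 mm. A picture is of the moment at which its call begins.
- manip.hand_in(): hands the job in; it is judged then, once.
The state is a dict: "time_s": time; "joint_positions": joint angles; "qd": joint speeds; "joint_torque": joint torques, N m; "position": TCP position; "tool_rot": TCP orientation; "wrist_force": force on the tool from outside, world axes, zero at the start; "moment": the same for the moment, N m; "grip_width": finger opening in m; "grasp_force": force on a finger pad.
Only numpy, scipy, OpenCV 4.12 (cv2) and the standard library are available. Lean on these libraries where they do the work, as an engineer would, in place of code of your own. Each camera call takes 0.05 s, during which the arm holds its last target. There are 200 camera calls.

### The job

Check that the red brake lever stops short of its bar: press it gently in with the outside of your fingers, from its outer side, until it is fully home on its stop and stay there for a moment, let it spring all the way out, then press it fully in again and keep it pressed, finishing while still holding it in so that the gap can be seen. Only push the lever, do not take hold of it or reach into the gap, keep off the bar, and leave the blue lever and everything else on the bench alone.

Things in the scene. Friction and masses are not known exactly. Their poses are not given: they have to be found in the camera images.
- brake_unit: Brake handle unit, fixed, RED lever. Grey plate 150 x 200 x 12 mm, dark green housing 154 mm high at its -y end. Origin: centre of the plate's underside. Its axes: y along the bar from housing to free end; +x the way the lever is pressed (bar at x = 0, lever on the -x side); z up. Stands on the left or right half of the green mat, turned up to 0.45 rad.
- brake_hinge (a point): Point on the red lever's vertical hinge axis at the lever's mid-height, 130 mm above the table, at (-50, -60, 130) mm in the unit's axes. The lever reaches from here towards the bar's free end; seen from above it leans out from the bar (to unit -x) by 0.45 rad at rest, 0.05 rad on its stop.
- brake_pad (a point): Centre of the black finger pad (50 x 18 mm) on the red lever's outer face, 95 mm along the lever from the hinge axis. It moves with the lever. Its axes: x is the inward normal (points into the lever, the way to press), y along the lever to its ball end, z up. This is where to press; it travels about 38 mm.
- brake_blade: The red lever blade: 10 mm thick, 24 mm high (118 to 142 mm above the table), reaching 154 mm from the hinge axis, with a 24 mm ball at its end. Origin on the hinge axis at mid-height; axes like the pad's. Room before its outer face is free, also below it down to the plate.
- brake_lever (a joint): red lever, rad: 0 = sprung fully out (rest), 0.40 = fully in on its stop, growing as it is pressed to the bar. Vertical hinge; springs back to 0 when let go. At the finger pad about 2.5 N starts it and 5 N brings it to the stop, which is firm: it does not yield, and the force climbs quickly if pushed further.
- brake_bar: The fixed bar of the brake unit: 30 mm thick with black rubber grip, reaching from the housing to 101 mm along unit y. Origin on its axis, 130 mm above the table, at unit x = y = 0. With the lever on its stop, 28 mm or more stay free between lever and bar.
- clutch_unit: The other handle unit, same build and axes as the brake unit but with a BLUE lever; to be left alone. Fixed to the table on the other half of the mat.
- clutch_lever (a joint): blue lever, rad: 0 = sprung fully out (rest), 0.40 = fully in on its stop, growing as it is pressed to the bar. Vertical hinge; springs back to 0 when let go. At the finger pad about 2.5 N starts it and 5 N brings it to the stop, which is firm: it does not yield, and the force climbs quickly if pushed further.
- gauge_block: Loose brass block 25 x 60 x 30 mm (high), near the middle in front of the units. Origin: centre of its underside.
- brass_weight: Loose brass weight with knob, 52 mm across, 66 mm high, beyond the units near the middle. Origin: centre of its underside.
- glue_jar: Loose amber jar, 64 mm across, 85 mm high, far left. Origin: centre of its underside.
- small_box: Loose dark green covered box 84 x 114 x 57 mm, far right. Origin: centre of its underside.
- bone_folder: Loose cream strip 22 x 150 x 6 mm, flat on the mat near the robot, left. Origin: centre of its underside.
- glue_brush: Loose brush lying near the robot, right. Origin: about its middle, at the underside.

How it is judged:
By the outcome, as a careful person would: the job done as asked, in the order asked, and still so for the second after the job is handed in, while the arm keeps its last pose, push and grip.
It also fails if it takes over 48 s, if anything falls off the work surface, if the arm or the gripper's body presses on something with over 40 N, if the wrist force passes 120 N, or if a joint passes its speed limit or range.

## Working session

There is one attempt and no reset: what is moved stays moved. The work goes in short steps, Python scripts to look and compute and a shell command to move; the robot and the scene stay as the last step left them, time stands still between calls to the robot, and variables do not carry over. Pictures are saved under pics/ and viewed, at most 10 in all, crops included, and the job is handed in when it is done.

```bash
mkdir -p pics; ls
python3 - <<'E'
from plant import manip
import cv2,numpy as np,pickle
d={}
for n in("top","side"):
    c=manip.read_camera(n);d[n]=c;cv2.imwrite(f"pics/{n}0.png",c["image"])
    R=cv2.Rodrigues(c["rvec"])[0];print(n,c["mtx"].tolist(),(-R.T@c["tvec"].ravel()).round(3),R.round(2).tolist())
pickle.dump(d,open("d0.pkl","wb"))
s=manip.state();print(s)
E
```

```text
pics
top [[426.45259187858215, 0.0, 261.18232254732476], [0.0, 426.45259187858215, 193.29398595778184], [0.0, 0.0, 1.0]] [ 0.457 -0.008  1.248] [[0.01, -1.0, -0.01], [-1.0, -0.01, -0.09], [0.09, 0.01, -1.0]]
side [[492.3090887176925, 0.0, 255.88934207354114], [0.0, 492.3090887176925, 192.53683529989513], [0.0, 0.0, 1.0]] [0.052 0.933 0.954] [[-0.88, -0.48, 0.02], [-0.32, 0.55, -0.78], [0.36, -0.69, -0.63]]
{'time_s': 0.1, 'joint_positions': array([-8.73291572e-01,  4.07563467e-02,  8.39281378e-02, -4.11430125e-04,
       -1.61548322e+00, -3.33707729e-01]), 'qd': array([ 0.00098227, -0.00135334,  0.00168066,  0.00234318, -0.00018202,
        0.0007102 ]), 'joint_torque': array([-6.33088028e-03, -3.69345474e+01,  3.48282838e+01,  6.95180744e+00,
       -4.50866675e-03,  1.24454576e-05]), 'position': array([ 0.21348552, -0.56046682,  0.25238507]), 'tool_rot': array([ 5.68262263e-01, -3.08937371e+00, -2.38856115e-03]), 'wrist_force': array([ 0.22295355,  0.07208677, -0.3287985 ]), 'moment': array([ 0.01120536, -0.07270242, -0.03870632]), 'grasp_force': 0.0, 'grip_width': 0.08551654172032928}
```

View pics/top0.png

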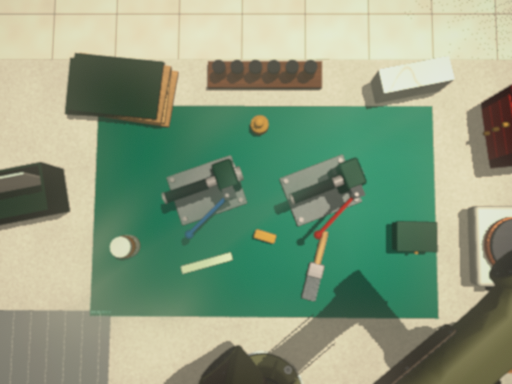

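View pics/side0.png

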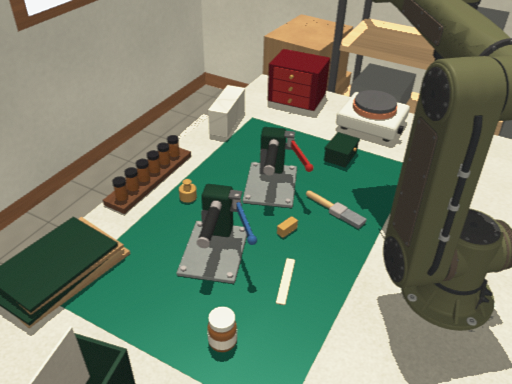

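The top view shows the red lever on the right unit, from the hinge near (355,195) to the ball near (320,235). Its open side faces the robot, and the brush lies low beneath the ball. The side view agrees, and the blue unit is on the left half.

```bash
cat > h.py <<'E'
import cv2,numpy as np
from plant import manip
from scipy.spatial.transform import Rotation as Ro
def ray(c,uv,z):
    R=cv2.Rodrigues(c["rvec"])[0];C=-R.T@np.ravel(c["tvec"])
    p=np.c_[np.asarray(uv,float),np.ones(len(uv))]@np.linalg.inv(c["mtx"]).T@R
    return C+p*((z-C[2])/p[:,2])[:,None]
def red(c,box):
    h=cv2.cvtColor(c["image"],cv2.COLOR_BGR2HSV)
    m=((h[...,0]<6)|(h[...,0]>174))&(h[...,1]>150)&(h[...,2]>70)
    v,u=np.nonzero(m);k=(u>box[0])&(u<box[1])&(v>box[2])&(v<box[3])
    return np.c_[u,v][k]
def line(c,box,z=.136):
    P=ray(c,red(c,box),z)[:,:2];m=P.mean(0);d=np.linalg.svd(P-m)[2][0]
    if d[1]<0:d=-d
    t=(P-m)@d;return m,d,t.min(),t.max(),len(P)
E
python3 - <<'E'
from h import *
import pickle
d=pickle.load(open("d0.pkl","rb"))
for n,b in(("top",(290,375,180,250)),("side",(280,325,125,175))):
    m,dd,a,e,k=line(d[n],b);print(n,k,"lo",(m+a*dd).round(4),"hi",(m+e*dd).round(4),"len",e-a,"ang-90deg",np.arctan2(dd[1],dd[0])-np.pi/2)
c=d["top"]; im=c["image"].astype(int)
h=cv2.cvtColor(c["image"],cv2.COLOR_BGR2HSV)
m=((h[...,1]<50)&(h[...,2]>80)).astype(np.uint8);mm=np.zeros_like(m);mm[150:232,270:372]=m[150:232,270:372]
v,u=np.nonzero(mm);P=ray(c,np.c_[u,v],.012)[:,:2].astype(np.float32)
r=cv2.minAreaRect(P*1000);print("plate",r)
s=manip.state();print(Ro.from_rotvec(s["tool_rot"]).as_matrix().round(3).tolist())
cv2.imwrite("pics/crop.png",cv2.resize(c["image"][140:260,260:390],None,fx=5,fy=5))
E
```

```text
top 159 lo [ 0.5422 -0.2285] hi [ 0.4416 -0.1355] len 0.1369587475700419 ang-90deg 0.8244838018556937
side 187 lo [ 0.5443 -0.2281] hi [ 0.4326 -0.1196] len 0.15575385745707682 ang-90deg 0.7997955687201115
plate ((577.9771118164062, -170.6997528076172), (149.77146911621094, 216.16415405273438), 21.45941734313965)
[[-0.935, -0.356, -0.001], [-0.356, 0.935, 0.001], [0.0, 0.002, -1.0]]
```

View pics/crop.png

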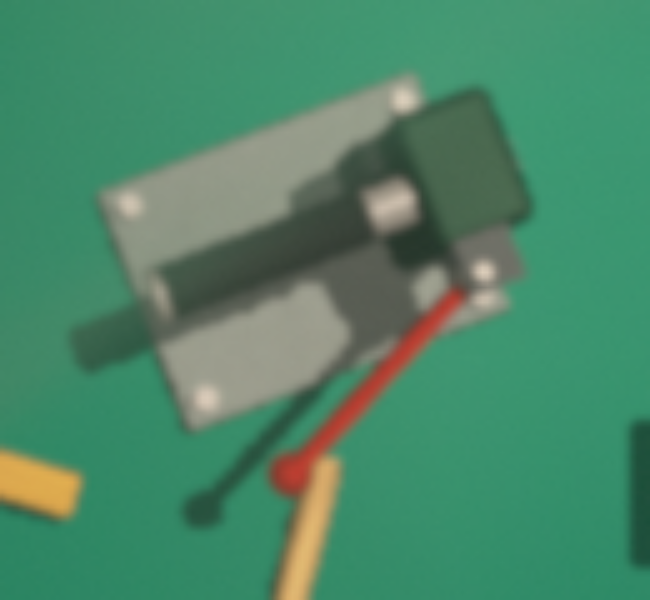

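```bash
python3 -m creep '[{"dp":[-28,20,0],"yaw":0},{"dp":[-56,40,0],"yaw":0},{"dp":[-84,60,0],"yaw":0},{"dp":[-113,81,0],"yaw":0},{"dp":[-141,101,0],"yaw":0}]' -1 40
python3 -m creep '[{"dp":[-28,20,0],"yaw":0},{"dp":[-56,40,0],"yaw":0},{"dp":[-84,60,0],"yaw":0},{"dp":[-113,81,0],"yaw":0},{"dp":[-141,101,0],"yaw":0}]'
python3 -m creep '[{"dp":[-28,20,0],"yaw":0},{"dp":[-56,41,0],"yaw":0},{"dp":[-56,41,0],"yaw":0.11},{"dp":[-56,41,0],"yaw":0.22},{"dp":[-56,41,0],"yaw":0.33}]'
python3 -m creep '[{"dp":[0,0,0],"yaw":0.11},{"dp":[0,0,0],"yaw":0.22},{"dp":[0,0,0],"yaw":0.33},{"dp":[0,0,0],"yaw":0.44},{"dp":[0,0,0],"yaw":0.55}]'
python3 -m creep '[{"dp":[0,0,0],"yaw":0.11},{"dp":[0,0,0],"yaw":0.22},{"dp":[0,0,0],"yaw":0.33},{"dp":[0,0,0],"yaw":0.43},{"dp":[0,0,0],"yaw":0.43}]'
python3 - <<'E'
from h import *
s=manip.state();print(s["time_s"],s["position"],s["wrist_force"],s["grip_width"]);print(Ro.from_rotvec(s["tool_rot"]).as_matrix().round(3).tolist())
for n in("top","side"):
    c=manip.read_camera(n);cv2.imwrite(f"pics/{n}1.png",cv2.resize(c["image"][100:260,230:430],None,fx=4,fy=3.75) if n=="top" else c["image"])
import pickle
d=pickle.load(open("d0.pkl","rb"))
print(ray(d["top"],[(318.6,234.4)],.13))
E
```

```text
time_s: 0.52
position: [0.3098, -0.4146, 0.2528]
tool_rot: [0.568, -3.09, -0.001]
wrist_force: [0.8, -0.9, -0.0]
grip_width: 0.0257
grasp_force: 0.0
time_s: 0.93
position: [0.4057, -0.2698, 0.2531]
tool_rot: [0.569, -3.09, -0.001]
wrist_force: [1.4, 0.5, 0.3]
grip_width: -0.0003
grasp_force: 0.0
time_s: 1.35
position: [0.4432, -0.2125, 0.2528]
tool_rot: [0.047, -3.14, -0.001]
wrist_force: [-0.1, -0.0, 0.3]
grip_width: 0.0002
grasp_force: 0.0
time_s: 1.77
position: [0.4428, -0.2132, 0.2528]
tool_rot: [-0.81, -3.035, -0.0]
wrist_force: [-0.3, -0.9, 0.2]
grip_width: -0.0001
grasp_force: 0.0
time_s: 2.18
position: [0.4428, -0.2133, 0.2529]
tool_rot: [-1.436, -2.793, 0.0]
wrist_force: [0.4, 0.1, 0.3]
grip_width: 0.0002
grasp_force: 0.0
2.1833 [ 0.44276225 -0.21326011  0.25287465] [0.44574439 0.08244552 0.29250901] 0.00022115198623293703
[[-0.582, 0.813, -0.001], [0.813, 0.582, 0.0], [0.001, -0.0, -1.0]]
[[ 0.44744001 -0.14395303  0.13      ]]
```

View pics/side1.png

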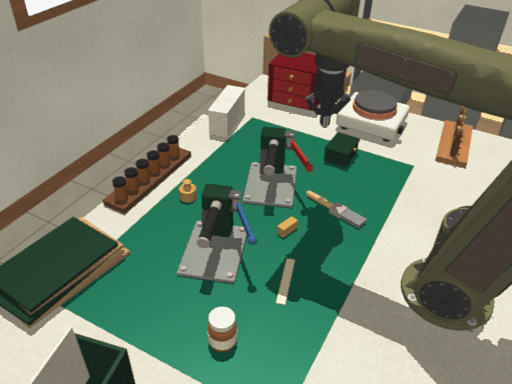

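The side view shows the shut fingers near (325,120), clear of everything and in front of the red lever's outer side. Next I lower to lever height.

```bash
python3 -m creep '[{"dp":[0,0,25],"yaw":0},{"dp":[0,0,50],"yaw":0},{"dp":[0,0,75],"yaw":0},{"dp":[0,0,100],"yaw":0},{"dp":[0,0,115],"yaw":0}]'
python3 -m creep '[{"dp":[0,0,0],"yaw":0},{"dp":[0,0,0],"yaw":0}]'
python3 - <<'E'
from h import *
s=manip.state();print(s["position"],s["wrist_force"])
for n in("top","side"):
    c=manip.read_camera(n);cv2.imwrite(f"pics/{n}2.png",c["image"])
    if n=="side": cv2.imwrite("pics/s2c.png",cv2.resize(c["image"][70:220,230:400],None,fx=4,fy=4))
E
```

```text
time_s: 2.7
position: [0.4418, -0.2129, 0.1351]
tool_rot: [-1.426, -2.796, 0.0]
wrist_force: [-0.1, 0.2, -0.6]
grip_width: -0.0001
grasp_force: 0.0
time_s: 2.87
position: [0.4426, -0.2134, 0.1381]
tool_rot: [-1.428, -2.797, 0.001]
wrist_force: [-0.6, 0.2, 1.4]
grip_width: -0.0001
grasp_force: 0.0
[ 0.44260483 -0.21342551  0.13811757] [-0.5980742   0.15539219  1.36919198]
```

View pics/s2c.png

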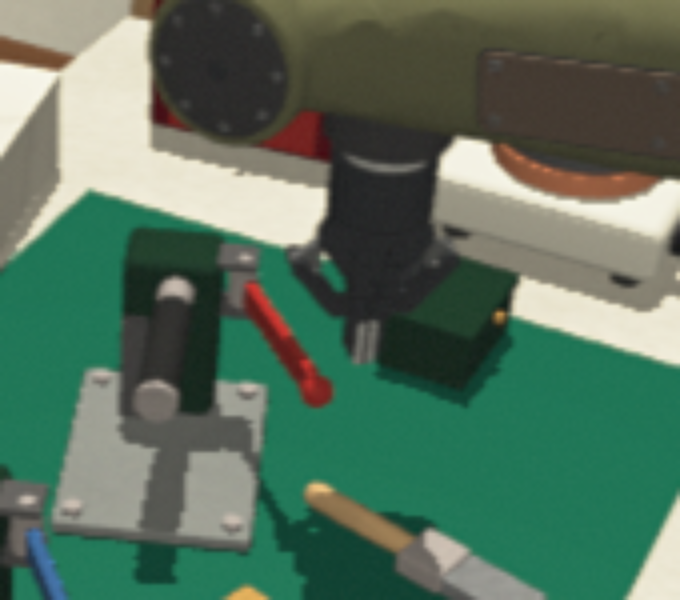

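The side crop shows the fingertips near (365,355), clear of the lever, with the knuckles flaring above. I'll go 4 mm higher, shift to centre on the pad, and approach.

```bash
python3 -m creep '[{"dp":[4,0,-2],"yaw":0},{"dp":[8,5,-4],"yaw":0},{"dp":[8,12,-4],"yaw":0},{"dp":[8,18,-4],"yaw":0},{"dp":[8,22,-4],"yaw":0}]'
python3 -m creep '[{"dp":[0,2,0],"yaw":0},{"dp":[0,4,0],"yaw":0},{"dp":[0,6,0],"yaw":0},{"dp":[0,8,0],"yaw":0},{"dp":[0,10,0],"yaw":0}]'
python3 -m creep '[{"dp":[0,2,0],"yaw":0},{"dp":[0,4,0],"yaw":0},{"dp":[0,6,0],"yaw":0},{"dp":[0,8,0],"yaw":0},{"dp":[0,8,0],"yaw":0}]'
python3 - <<'E'
from h import *
s=manip.state();print(s["position"],s["wrist_force"])
for n in("top","side"):
    c=manip.read_camera(n);cv2.imwrite(f"pics/{n}3.png",c["image"])
    if n=="side":
        cv2.imwrite("pics/s3c.png",cv2.resize(c["image"][70:220,230:400],None,fx=4,fy=4))
        m,d,a,e,k=line(c,(270,330,125,178));print(k,m+e*d)
E
```

```text
time_s: 3.38
position: [0.4569, -0.1933, 0.1426]
tool_rot: [1.43, 2.797, 0.001]
wrist_force: [-0.1, -0.3, -0.7]
grip_width: 0.0004
grasp_force: 0.0
time_s: 3.8
position: [0.4643, -0.1881, 0.1422]
tool_rot: [-1.432, -2.796, 0.0]
wrist_force: [-0.2, -0.5, 0.2]
grip_width: 0.0
grasp_force: 0.0
time_s: 4.22
position: [0.4704, -0.1834, 0.142]
tool_rot: [-1.431, -2.795, 0.001]
wrist_force: [-4.2, -0.3, -0.1]
grip_width: -0.0001
grasp_force: 1.4
[ 0.47042089 -0.18340297  0.14203352] [-4.20227506 -0.26022993 -0.10229993]
160 [ 0.43741701 -0.11560919]
```

View pics/s3c.png

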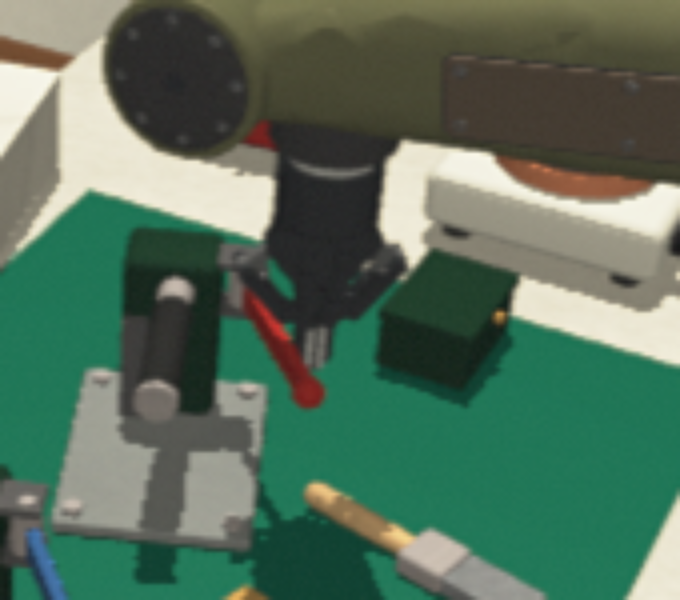

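Contact is made: the ball has shifted slightly, to (308,393) in the crop, with the finger back against the lever's outer face. Continuing gently.

```bash
python3 -m creep '[{"dp":[0,2,0],"yaw":0},{"dp":[0,4,0],"yaw":0},{"dp":[0,6,0],"yaw":0},{"dp":[0,8,0],"yaw":0},{"dp":[0,10,0],"yaw":0}]'
python3 -m creep '[{"dp":[0,2,0],"yaw":0},{"dp":[0,4,0],"yaw":0},{"dp":[0,6,0],"yaw":0},{"dp":[0,8,0],"yaw":0},{"dp":[0,10,0],"yaw":0}]'
python3 -m creep '[{"dp":[0,1,0],"yaw":0},{"dp":[0,2,0],"yaw":0},{"dp":[0,3,0],"yaw":0},{"dp":[0,4,0],"yaw":0},{"dp":[0,5,0],"yaw":0}]'
python3 - <<'E'
from h import *
c=manip.read_camera("side");v=red(c,(250,330,120,180));print(len(v),v.max(0),v[v[:,1]>v[:,1].max()-5].mean(0))
c=manip.read_camera("top");v=red(c,(290,375,150,250));print(len(v));cv2.imwrite("pics/top4.png",c["image"])
E
```

```text
time_s: 4.73
position: [0.4788, -0.1774, 0.142]
tool_rot: [-1.431, -2.796, 0.0]
wrist_force: [-5.7, -0.2, -0.3]
grip_width: 0.0004
grasp_force: 1.8
time_s: 5.15
position: [0.4867, -0.1715, 0.1421]
tool_rot: [-1.431, -2.796, 0.0]
wrist_force: [-6.5, -0.3, 0.0]
grip_width: 0.0001
grasp_force: 2.4
time_s: 5.57
position: [0.4907, -0.1688, 0.1421]
tool_rot: [-1.431, -2.795, 0.001]
wrist_force: [-5.5, -1.4, -0.6]
grip_width: -0.0
grasp_force: 2.6
94 [297 172] [293.92307692 169.46153846]
0
```

```bash
for i in 1; do python3 -m creep '[{"dp":[0,1,0],"yaw":0},{"dp":[0,2,0],"yaw":0},{"dp":[0,3,0],"yaw":0},{"dp":[0,4,0],"yaw":0}]'; done
python3 -m creep '[{"dp":[0,0.5,0],"yaw":0},{"dp":[0,1,0],"yaw":0},{"dp":[0,1.5,0],"yaw":0},{"dp":[0,2,0],"yaw":0}]'
python3 - <<'E'
from h import *
import pickle
d=pickle.load(open("d0.pkl","rb"))["side"]
H=np.array([.551,-.239])
c=manip.read_camera("side");cv2.imwrite("pics/s5.png",cv2.resize(c["image"][70:220,230:400],None,fx=4,fy=4))
for x in(d,c):
    v=red(x,(250,330,120,180));v=v[v[:,1]>v[:,1].max()-6]
    p=ray(x,[v.mean(0)],.13)[0,:2]-H;print(v.mean(0),p,np.hypot(*p),"lean",np.arctan2(-p[0],p[1])-.3745)
E
```

```text
time_s: 6.0
position: [0.494, -0.1667, 0.1421]
tool_rot: [-1.432, -2.796, 0.001]
wrist_force: [-5.2, -1.7, -0.7]
grip_width: -0.0003
grasp_force: 2.7
time_s: 6.33
position: [0.4956, -0.1657, 0.1422]
tool_rot: [-1.432, -2.796, 0.002]
wrist_force: [-5.0, -2.5, -0.8]
grip_width: -0.0
grasp_force: 2.7
[308.79411765 167.88235294] [-0.10519398  0.10238231] 0.1467920643738461 lean 0.4244425791314866
[290.5 168.5] [-0.06156729  0.13141474] 0.14512189463580194 lean 0.06362835187313837
```

View pics/s5.png

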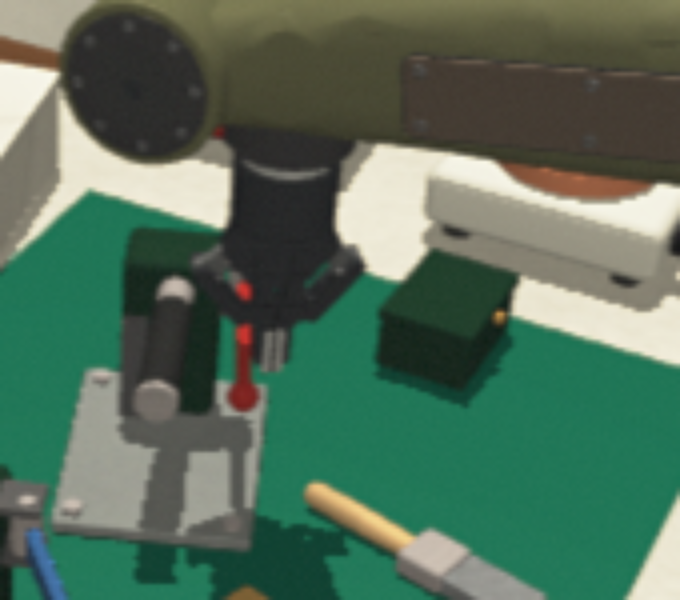

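The lever is nearly parallel to the bar (ball at (243,397)), with roughly 0.04 rad (4 mm) left. I'll creep onto the stop.

```bash
python3 -m creep '[{"dp":[0,0.5,0],"yaw":0},{"dp":[0,1,0],"yaw":0},{"dp":[0,1.5,0],"yaw":0},{"dp":[0,2,0],"yaw":0}]' |grep -E "pos|force"
python3 -m creep '[{"dp":[0,0.5,0],"yaw":0},{"dp":[0,1,0],"yaw":0},{"dp":[0,1,0],"yaw":0}]'|grep -E "pos|force"
python3 -m creep '[{"dp":[0,0.5,0],"yaw":0},{"dp":[0,1,0],"yaw":0},{"dp":[0,1,0],"yaw":0}]'|grep -E "pos|force"
```

```text
position: [0.4973, -0.1647, 0.1421]
wrist_force: [-4.1, -3.2, -0.2]
grasp_force: 2.7
position: [0.4975, -0.1646, 0.1421]
wrist_force: [-6.7, -4.7, -0.5]
grasp_force: 4.1
position: [0.4976, -0.1645, 0.1421]
wrist_force: [-10.6, -6.1, 0.4]
grasp_force: 5.6
```

The force climbs while the position stalls, so the lever is on its stop. I'll ease a little, dwell about 1.3 s, and check the lean.

```bash
python3 -m creep '[{"dp":[0,-0.5,0],"yaw":0},{"dp":[0,-0.5,0],"yaw":0},{"dp":[0,-0.5,0],"yaw":0},{"dp":[0,-0.5,0],"yaw":0},{"dp":[0,-0.5,0],"yaw":0}]'|grep -E "pos|force"
for k in 1; do python3 -m creep '[{"dp":[0,0,0]},{"dp":[0,0,0]},{"dp":[0,0,0]},{"dp":[0,0,0]},{"dp":[0,0,0]}]'|grep -E "pos|force|time|rror"; done
python3 -m creep '[{"dp":[0,0,0],"yaw":0},{"dp":[0,0,0],"yaw":0},{"dp":[0,0,0],"yaw":0},{"dp":[0,0,0],"yaw":0},{"dp":[0,0,0],"yaw":0}]'|grep -E "pos|force|time"
cat >> h.py <<'E'
def lean(x,H=np.array([.551,-.239])):
    v=red(x,(250,330,120,180));v=v[v[:,1]>v[:,1].max()-6]
    p=ray(x,[v.mean(0)],.13)[0,:2]-H;return v.mean(0),np.arctan2(-p[0],p[1])-.3745
E
python3 -c "
from h import *
print(lean(manip.read_camera('side')))"
```

```text
position: [0.4976, -0.1646, 0.1422]
wrist_force: [-8.0, -4.9, 0.2]
grasp_force: 4.7
time_s: 8.05
position: [0.4975, -0.1646, 0.1421]
wrist_force: [-7.7, -5.5, -0.6]
grasp_force: 4.7
(array([289.42424242, 168.42424242]), np.float64(0.0426514806147803))invalid input
```

On the stop with about 9 N steady. Now I release it fully.

```bash
python3 -m creep '[{"dp":[0,-4,0],"yaw":0},{"dp":[0,-9,0],"yaw":0},{"dp":[0,-14,0],"yaw":0},{"dp":[0,-19,0],"yaw":0},{"dp":[0,-24,0],"yaw":0}]'|grep -E "pos|force"
python3 -m creep '[{"dp":[0,-5,0],"yaw":0},{"dp":[0,-10,0],"yaw":0},{"dp":[0,-15,0],"yaw":0},{"dp":[0,-20,0],"yaw":0},{"dp":[0,-26,0],"yaw":0}]'|grep -E "pos|force"
python3 -m creep '[{"dp":[0,0,0],"yaw":0},{"dp":[0,0,0],"yaw":0},{"dp":[0,0,0],"yaw":0},{"dp":[0,0,0],"yaw":0},{"dp":[0,0,0],"yaw":0}]'|grep -E "pos|force|time"
python3 -c "
from h import *
print(lean(manip.read_camera('side')))"
```

```text
position: [0.4791, -0.1774, 0.1421]
wrist_force: [-2.5, -1.5, -2.5]
grasp_force: 1.6
position: [0.4584, -0.1925, 0.1427]
wrist_force: [0.0, -0.0, 0.2]
grasp_force: 0.0
time_s: 9.35
position: [0.4583, -0.1923, 0.1422]
wrist_force: [1.0, 0.7, 0.2]
grasp_force: 0.0
(array([308.6969697 , 167.93939394]), np.float64(0.4219307642936397))
```

The lever is fully back at rest (308.7 vs 308.8 px, no force). Second press.

```bash
python3 -m creep '[{"dp":[0,3,0],"yaw":0},{"dp":[0,6,0],"yaw":0},{"dp":[0,9,0],"yaw":0},{"dp":[0,12,0],"yaw":0},{"dp":[0,14,0],"yaw":0}]'|grep -E "pos|wri"
python3 -m creep '[{"dp":[0,2,0],"yaw":0},{"dp":[0,4,0],"yaw":0},{"dp":[0,6,0],"yaw":0},{"dp":[0,8,0],"yaw":0},{"dp":[0,10,0],"yaw":0}]'|grep -E "pos|wri"
python3 -m creep '[{"dp":[0,2,0],"yaw":0},{"dp":[0,4,0],"yaw":0},{"dp":[0,6,0],"yaw":0},{"dp":[0,8,0],"yaw":0},{"dp":[0,10,0],"yaw":0}]'|grep -E "pos|wri"
python3 -m creep '[{"dp":[0,2,0],"yaw":0},{"dp":[0,4,0],"yaw":0},{"dp":[0,6,0],"yaw":0},{"dp":[0,8,0],"yaw":0},{"dp":[0,10,0],"yaw":0}]'|grep -E "pos|wri"
python3 -m creep '[{"dp":[0,1,0],"yaw":0},{"dp":[0,2,0],"yaw":0},{"dp":[0,3,0],"yaw":0},{"dp":[0,4,0],"yaw":0},{"dp":[0,4,0],"yaw":0}]'|grep -E "pos|force"
```

```text
position: [0.4691, -0.1842, 0.142]
wrist_force: [-4.3, -1.1, 0.9]
position: [0.4774, -0.1783, 0.142]
wrist_force: [-4.4, -0.4, -0.6]
position: [0.4855, -0.1724, 0.142]
wrist_force: [-6.2, 0.4, 0.2]
position: [0.4936, -0.1669, 0.142]
wrist_force: [-5.2, -1.5, -0.5]
position: [0.4969, -0.1649, 0.1421]
wrist_force: [-4.9, -3.4, -2.0]
grasp_force: 2.7
```

```bash
python3 -m creep '[{"dp":[0,0.5,0],"yaw":0},{"dp":[0,1,0],"yaw":0},{"dp":[0,1.5,0],"yaw":0},{"dp":[0,2,0],"yaw":0},{"dp":[0,2,0],"yaw":0}]'|grep -E "pos|force"
python3 -m creep '[{"dp":[0,0.3,0],"yaw":0},{"dp":[0,0.5,0],"yaw":0},{"dp":[0,0.5,0],"yaw":0},{"dp":[0,0.5,0],"yaw":0},{"dp":[0,0.5,0],"yaw":0}]'|grep -E "pos|force"
python3 -m creep '[{"dp":[0,0,0],"yaw":0},{"dp":[0,0,0],"yaw":0},{"dp":[0,0,0],"yaw":0},{"dp":[0,0,0],"yaw":0},{"dp":[0,0,0],"yaw":0}]'|grep -E "pos|force|time"
python3 -c "
from h import *
c=manip.read_camera('side');print(lean(c));cv2.imwrite('pics/s9.png',cv2.resize(c['image'],None,fx=1.5,fy=1.5))"
```

```text
position: [0.4975, -0.1645, 0.1421]
wrist_force: [-7.6, -4.8, -1.1]
grasp_force: 4.7
position: [0.4976, -0.1645, 0.1421]
wrist_force: [-10.1, -6.3, 0.6]
grasp_force: 5.4
time_s: 12.73
position: [0.4976, -0.1645, 0.1421]
wrist_force: [-10.3, -5.3, -0.3]
grasp_force: 5.4
(array([289.42424242, 168.42424242]), np.float64(0.0426514806147803))
```

View pics/s9.png

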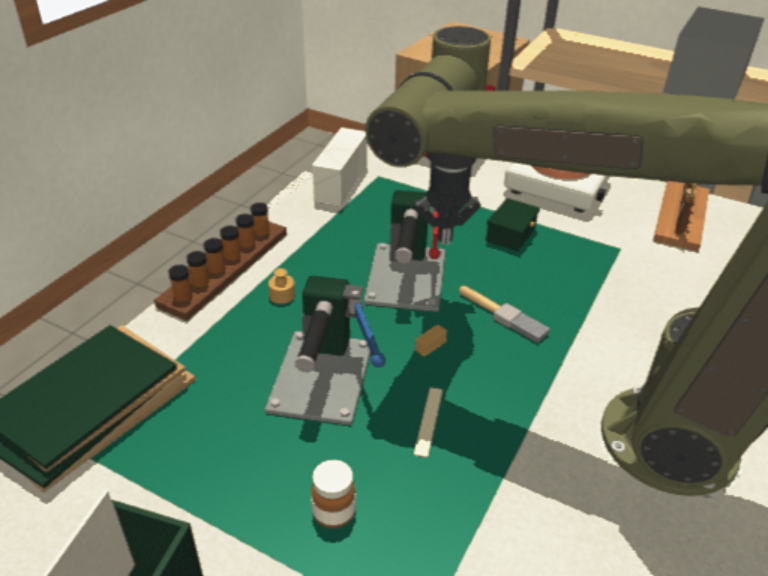

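The red lever is held in (ball at (435,253)) with the gap to the bar visible. The blue lever and the loose items have not moved. The pose and force are steady, so I'm handing it in.

```bash
python3 -c "
from plant import manip
print(manip.hand_in())"
```

```text
the job is handed in; nothing more can be done
None
```

I pressed the red lever onto its stop and held it there for over a second, let it spring fully out, then pressed it home again. The job is handed in with the finger back still holding it in at about 12 N, the gap to the bar visible and nothing else moved.

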